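# Wind the pillar lift up to its index

## Task

Raise the sample stage of the pillar lift to the height set on its gauge post: fit the loose crank fully down on the lift's square shaft, let go of it, then take it by its upright turning grip and wind the shaft until the top of the stage is level with the top of the index finger. Leave the crank on the shaft, the index as it is set and the beaker standing upright on the stage, and do not disturb the vial or the two weights.

Things in the scene. Friction and masses are not known exactly. Their poses are not given: they have to be found in the camera images.
- lift: Grey pillar lift, fixed; base 110 x 355 mm, 17 mm high, long along its y. Origin: on the bench under the crank shaft's axis; z up. Stage centre at y = +180 mm, gauge post (11 mm thick, top at 152 mm) at y = +268 mm. Under the shaft a 74 mm square gear housing (top at 82 mm), on it a 38 mm round boss (top at 100 mm). It stays at any height it is left at.
- shaft_seat (a point): Top of the boss on the upright shaft's axis, 100 mm above the bench; the hub sits down on this face. The steel shaft above it is 20 mm square, 22 mm high, with a dome that ends 31 mm above this point. It starts with its flats parallel to the lift's x and y axes; friction about 0.05 N m.
- stage (a joint): Height of the stage over its lowest place, in m; 0 at the start, its top then 75 mm above the bench. Turning the shaft clockwise (seen from above) raises it, 20 mm a full turn; anticlockwise lowers it. Travel 57 mm.
- stage_edge (a point): On the top face of the steel stage (110 x 110 x 8 mm plate on a pillar), at the middle of its edge beside the gauge post; rises with the stage.
- index_tip (a point): Top face of the dark index finger's tip, which points from a collar on the gauge post to the stage edge, 5 mm short of it. Set 20 to 40 mm above the starting height of the stage. The finger is 10 mm wide and 4 mm thick.
- crank: Loose steel crank, 0.24 kg, lying flat, grip up. Origin: centre of its hub's underside. Hub 38 x 38 mm, 34 mm high, faces square to its x and y, with a 24 mm square socket right through (mouth widened below), so it fits the shaft in any of four yaws with about 2 mm and 0.2 rad play. The arm (18 mm wide, 23 to 32 mm above the origin) leaves the hub along +x.
- crank_grip: The crank's black upright grip, on the end of the arm: 20 mm thick, 36 mm high (33 to 69 mm above the crank's underside), round, free to spin on its pin. Its origin, at the middle of its height where to hold it, is 54 mm above the crank's underside and 70 mm from the hub's axis along the crank's +x.
- beaker: Empty glass beaker, 46 mm wide and 60 mm high, standing loose on the stage; origin at the centre of its underside.
- vial: Bystander: small vial with a black cap, 25 mm wide, 54 mm high; origin under its centre.
- big_weight: Bystander: knobbed grey weight, 30 mm wide, 52 mm high; origin under its centre.
- small_weight: Bystander: knobbed grey weight, 24 mm wide, 42 mm high; origin under its centre.
Not all that is in view belongs to the job. There is more than one size of the beaker; the one meant has the size given above.

How it is judged:
On the way, in this order (a step that is already met when the one before it is completed fails the run):
1. the crank sits fully down on the shaft and is let go, the stage still within 6 mm of its lowest place (distance between crank and shaft_seat below 0.006 m and angle between crank's own z axis and vertical below 0.12 rad and contact force between the fingers and crank below 0.05 N and value of joint stage below 0.006 m), for 0.1 s.
2. the stage is more than 10 mm up while the fingers hold the crank's grip, the crank still on the shaft (value of joint stage above 0.01 m and contact force between the fingers and crank_grip above 0.3 N and distance between crank and shaft_seat below 0.01 m), for 0.1 s.
At the end, for the whole second after the job is handed in: The top of the stage is within 4 mm of the top of the index finger in height; the crank sits on the shaft (its underside's centre within 8 mm of the seat, tilted less than 0.12 rad) and is at rest; the beaker stands upright on the stage (z of stage_edge in the frame of index_tip between -0.004 and 0.004 m and distance between crank and shaft_seat below 0.008 m and angle between crank's own z axis and vertical below 0.12 rad and linear speed of crank below 0.02 m/s and angle between beaker's own z axis and vertical below 0.1 rad and z of beaker in the frame of stage_edge between -0.006 and 0.006 m); the robot touches nothing.
It fails at once if the beaker is tipped (angle between beaker's own z axis and vertical above 0.4 rad).
It fails at once if the index is shifted by more than 2 mm (distance of index_tip from where it was at the start of the episode above 0.002 m).
It fails at once if the vial is moved by more than 30 mm (distance of vial from where it was at the start of the episode above 0.03 m).
It fails at once if a weight is moved by more than 30 mm (distance of any of big_weight, small_weight from where it was at the start of the episode above 0.03 m).
It also fails if it takes over 67 s, if anything falls off the work surface, if the arm or the gripper's body presses on something with over 40 N, if the wrist force passes 120 N, or if a joint passes its speed limit or range.

## Robot

A 6-joint arm with a two-finger parallel gripper is mounted at the origin on a cart in front of the work surface, level with it; the furniture and walls round the work are solid. World frame = base frame: x ahead of the robot, y to its left, z up, the work surface at z = 0. Lengths are in m, angles in rad, forces in N, time in s.
With the tool pointing down it reaches from about 0.35 to 0.85 m from the base axis. Payload 8.1 kg.
Tool frame: the origin (TCP) lies at the very end of the fingers, on their centre line; the grasp point (between the pads) lies 19 mm behind it; z points along the fingers, y is the line along which they close (so a half turn about z gives the same grasp; the last joint's range is limited). The gripper opens to 93 mm and grips with 3 to 60 N. Pads are 15 mm wide; open, the fingers measure 128 mm over their backs; the gripper's body (75 mm by 188 mm) begins 65 mm behind the grasp point.
Start: joints at [1.195, 0.13, 1.488, -0, 1.523, -0.085], TCP at [0.172, 0.575, 0.219] pointing down, gripper open.
Joint ranges: [-2.96, 2.96], [-0.89, 2.26], [0.02, 2.5], [-1.34, 4.48], [0, 2.73], [-2.66, 2.66]. Speed limits (rad/s): [2.39, 2.39, 2.79, 3.14, 3.14, 3.14].

## Interface

Orientations are given as [roll, pitch, yaw] about the fixed x, y, z axes, in that order (R = Rz(yaw) Ry(pitch) Rx(roll)).
In Python, from station import state, read_camera, calibration, ticket gives the robot as it stands.
- The arm moves only by the tool apply_moves, never from a script. Its arguments are lists of equal length, an entry for each row: "linear": the shift along the tool's x, y, z in m, a list of three; "turn": the turn, a rotation vector about the tool's x, y, z in rad, a list of three. A call has 1 to 5 rows; each row shifts and turns the commanded pose from where the row before left it, along the tool's axes as they then stand; what a row does not reach is not made up. A row lasts 1/8 s, in which the tool goes at most 62.5 mm and 10.7 degrees, less where a joint would pass 70% of its speed; a pose out of reach is approached as far as the arm can. A call with a gripper value outside its range is refused whole. "fingers" is the opening in per cent of the stroke, from 0 (shut) to 100 (fully open), set as the call begins (left out, the last holds). The fingers move at their own pace and stop on an object; "force" is the grip in N (left out, the last holds). Time passes only in rows, so rows that do not move let the fingers close. It gives the time, the measured TCP pose, the force, the opening and the grip force at its end, in the units of the state.
- state(): the state, without advancing time (a new reading comes with each control period).
- read_camera(name): name is "side" or "top" or "wrist"; returns the picture (384x512x3 uint8, blue, green, red); there is no depth.
- calibration(name): a dict with "fx", "fy", "cx", "cy" (pixels), "rvec" (rotation vector, rad) and "tvec" (3), from world to camera coordinates, as OpenCV has them. Camera axes: x right, y down, z forward; pixel columns grow to the right and rows downward; lengths in m; the calibration is good to about 2 mm. A picture is of the moment at which its call begins: read the wrist's pose just before it. calibration takes no time and is no camera call; for the wrist camera it gives the pose at the moment of the call.
- ticket.hand_in(): hands the job in; it is judged then, once.
The state is a dict: "clock": time; "qpos": joint angles; "qvel": joint speeds; "joint_torque": joint torques, N m; "tool_pos": TCP position; "tool_rot": TCP orientation; "force": force on the tool from outside, world axes, zero at the start; "ft_torque": the same for the moment, N m; "gripper_width": finger opening in m; "gripper_force": force on a finger pad.
Only numpy, scipy, OpenCV 4.12 (cv2) and the standard library are available. Lean on these libraries where they do the work, as an engineer would, in place of code of your own. Each camera call takes 0.05 s, during which the arm holds its last target. There are 200 camera calls.

## Working session

There is one attempt and no reset: what is moved stays moved. The work goes in short steps, Python scripts to look and compute and a tool call to move; the robot and the scene stay as the last step left them, time stands still between calls to the robot, and variables do not carry over. Pictures are saved under pics/ and viewed, at most 10 in all, crops included, and the job is handed in when it is done.

Besides the shell and the picture viewer there is one more tool, called in YAML: its name, and indented under it one key for each argument. apply_moves: Moves the arm, as the interface text tells. Its arguments: {"type":"object","properties":{"linear":{"type":"array"},"turn":{"type":"array"},"fingers":{"type":"number"},"force":{"type":"number"}},"required":["linear","turn"]}

```bash
mkdir -p pics; ls; cat > h.py <<'E'
import numpy as np, cv2
from station import state, read_camera, calibration, ticket
from scipy.spatial.transform import Rotation as R
def cam(n):
    c=calibration(n);K=np.array([[c['fx'],0,c['cx']],[0,c['fy'],c['cy']],[0,0,1]],float)
    return K,np.array(c['rvec'],float).reshape(3),np.array(c['tvec'],float).reshape(3)
def proj(c,P):
    K,r,t=c;return cv2.projectPoints(np.array(P,float).reshape(-1,1,3),r,t,K,None)[0].reshape(-1,2)
def atz(c,uv,z):
    K,r,t=c;Rm=cv2.Rodrigues(r)[0];C=-Rm.T@t
    d=Rm.T@np.linalg.inv(K)@np.array([uv[0],uv[1],1.]);return C+d*(z-C[2])/d[2]
E
python3 - <<'E'
from h import *
print(state())
for n in ['top','side']:
    im=read_camera(n);cv2.imwrite(f'pics/{n}0.png',im);np.save(n+'0.npy',im)
    K,r,t=cam(n);print(n,K[0,0],K[1,1],-cv2.Rodrigues(r)[0].T@t)
    cv2.imwrite(f'pics/{n}0.png',cv2.resize(im,(800,600),interpolation=cv2.INTER_CUBIC))
E
```

```text
pics
{'clock': 0.0, 'qpos': array([ 1.19458007e+00,  1.31179224e-01,  1.48928578e+00,  7.13478351e-06,
        1.52299632e+00, -8.53914781e-02]), 'qvel': array([ 4.56157660e-04, -8.70240062e-04, -6.24503359e-04,  1.49163407e-03,
        5.05504192e-04,  4.02151815e-05]), 'joint_torque': array([ 1.90474078e-03, -5.59820259e+01, -4.91780341e+01,  7.71054765e-02,
        3.45102930e-02, -1.92722696e-04]), 'tool_pos': array([0.17180428, 0.5742758 , 0.2175731 ]), 'tool_rot': array([-3.13973139e+00, -1.66475069e-04,  2.85076737e+00]), 'force': array([-0.17936913,  0.38598488,  0.68366641]), 'ft_torque': array([ 0.01292065,  0.08326526, -0.03094658]), 'gripper_force': 0.0, 'gripper_width': 0.09296858331446099}
top 415.263029312873 415.263029312873 [0.41781745 0.05831293 1.26458546]
side 428.01030766410634 428.01030766410634 [ 0.00640063 -0.73045071  0.4917982 ]
```

View pics/top0.png

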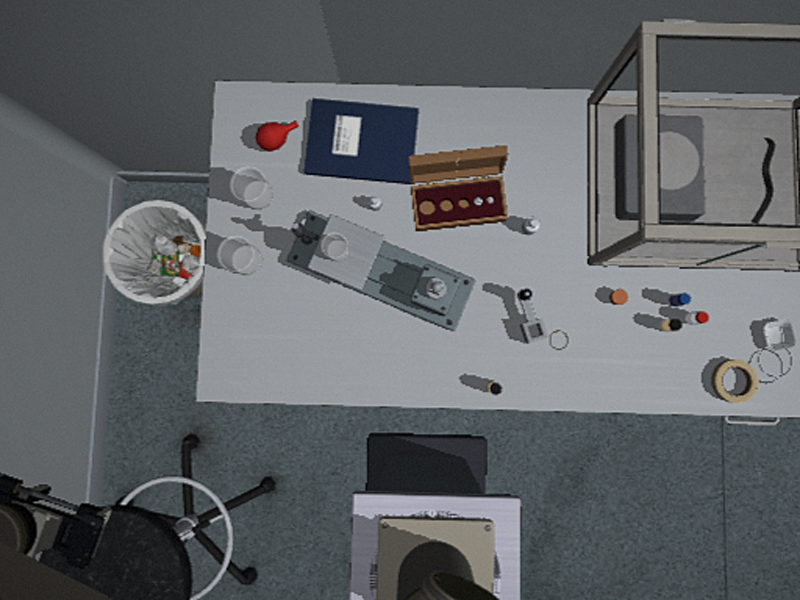

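View pics/side0.png

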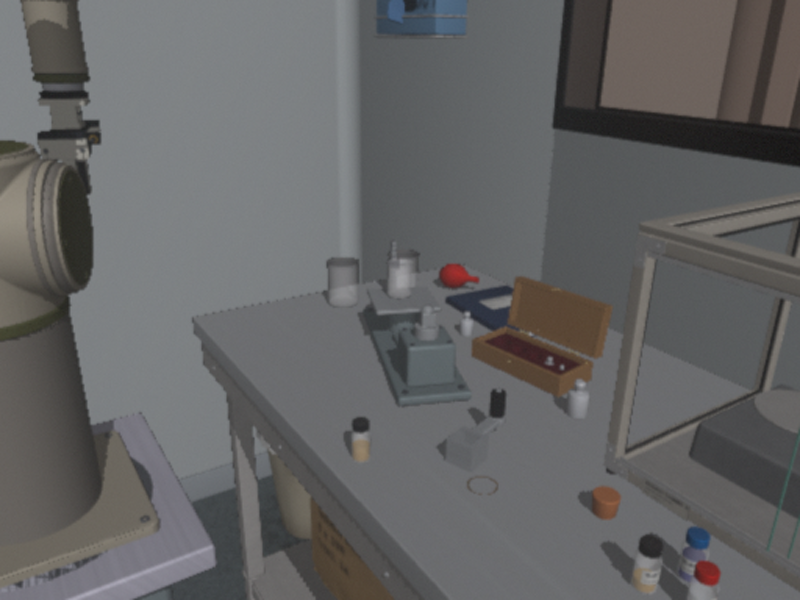

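Top view: lift with shaft near (435,286), stage and gauge post toward upper left (300,228), crank hub near (533,330) with its grip at (525,294), vial at (494,387). I'll enlarge the lift and crank.

```bash
python3 - <<'E'
from h import *
im=np.load('top0.npy');sd=np.load('side0.npy')
a=cv2.resize(im[130:215,180:310],None,fx=6,fy=6,interpolation=cv2.INTER_CUBIC) #780x510
cv2.imwrite('pics/a.png',a)
b=cv2.resize(im[180:225,318:368],None,fx=8,fy=8,interpolation=cv2.INTER_CUBIC) #400x360
d=cv2.resize(sd[150:210,230:280],None,fx=8,fy=8,interpolation=cv2.INTER_CUBIC) #400x480
o=np.zeros((480,800,3),np.uint8);o[:360,:400]=b;o[:480,400:]=d;cv2.imwrite('pics/b.png',o)
c=cam('top')
s=1.5625
f=lambda u,v,z:print(np.round(atz(c,(u/s,v/s),z),4))
f(435,286,.131);f(533,330,.034);f(525,294,.069);f(494,387,.05);f(531,225,.05);f(375,203,.04)
E
```

```text
[0.5334 0.0175 0.131 ]
[ 0.4646 -0.1732  0.034 ]
[ 0.5293 -0.1514  0.069 ]
[ 0.3568 -0.0989  0.05  ]
[ 0.663 -0.165  0.05 ]
[0.7    0.1332 0.04  ]
```

View pics/a.png

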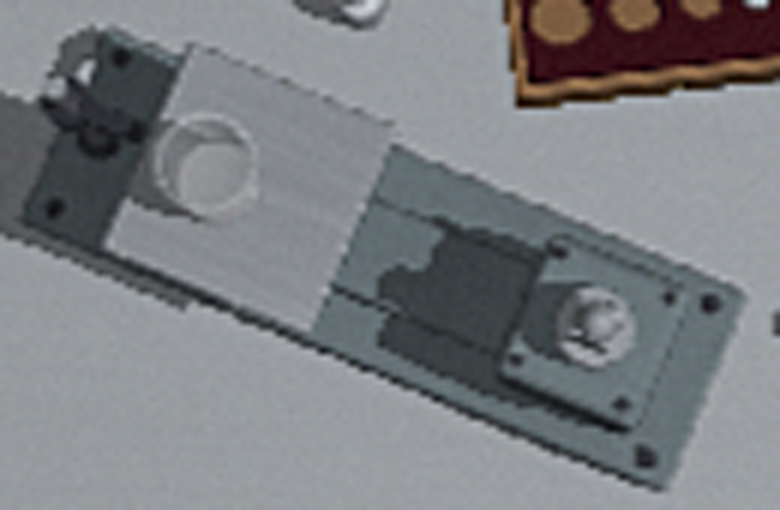

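View pics/b.png

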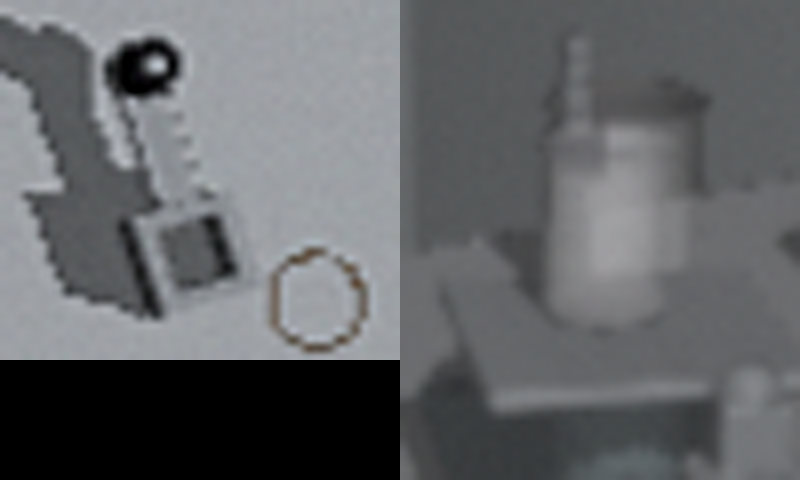

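Crop b: hub top corners at about (135,215), (222,195), (250,290) and (160,315), grip top at (152,62). Crop a: stage corners at (190,45), (392,125), (312,330) and (105,245), housing top corners at (553,238), (685,287), (632,428) and (500,375). Next I fit the poses.

```bash
cat > fit.py <<'E'
from h import *
from scipy.optimize import least_squares
def T(p,L):
    L=np.array(L,float);c,s=np.cos(p[2]),np.sin(p[2])
    return np.c_[p[0]+c*L[:,0]-s*L[:,1],p[1]+s*L[:,0]+c*L[:,1],L[:,2]]
def fit(c,L,uv,p0):
    r=least_squares(lambda p:(proj(c,T(p,L))-uv).ravel(),p0,loss='soft_l1');return r.x,np.round(proj(c,T(r.x,L))-uv,1)
E
python3 - <<'E'
from fit import *
c=cam('top')
A=np.array([[190,45],[392,125],[312,330],[105,245],[553,238],[685,287],[632,428],[500,375],[600,318]])/6+[180,130]
L=[[55,235,75],[55,125,75],[-55,125,75],[-55,235,75],[37,37,82],[37,-37,82],[-37,-37,82],[-37,37,82],[0,0,131]]
p,e=fit(c,np.array(L)/1e3,A,[.533,.017,-.38]);print('lift',p,e.tolist())
B=np.array([[135,215],[222,195],[250,290],[160,315],[152,62]])/8+[318,180]
L=[[19,19,34],[19,-19,34],[-19,-19,34],[-19,19,34],[70,0,69]]
p2,e=fit(c,np.array(L)/1e3,B,[.465,-.173,.3]);print('crank',p2,e.tolist())
bk=atz(c,np.array([205,178])/6+[180,130],.08);print('beaker',bk)
E
```

```text
lift [ 0.53329037  0.01370066 -0.36972651] [[-0.0, -0.8], [1.1, 0.3], [-0.5, 0.9], [-1.0, 0.5], [-0.1, -1.6], [1.8, 0.1], [0.8, 0.4], [-1.2, -0.7], [-0.2, 0.1]]
crank [ 0.46334719 -0.17538305  0.29573665] [[-1.0, 0.3], [0.4, -0.6], [0.6, -0.1], [-0.5, 0.2], [0.2, 0.1]]
beaker [0.60142266 0.20241501 0.08      ]
```

apply_moves:
  linear:
    - [-0.042,-0.036,0]
    - [-0.042,-0.036,0]
    - [-0.042,-0.036,0]
    - [-0.042,-0.036,0]
    - [-0.042,-0.036,0]
  turn:
    - [0,0,0]
    - [0,0,0]
    - [0,0,0]
    - [0,0,0]
    - [0,0,0]

```text
clock: 0.72
tool_pos: [0.322, 0.3405, 0.2183]
tool_rot: [-3.141, -0.0, 2.851]
force: [0.5, 0.4, -0.5]
gripper_width: 0.0928
gripper_force: 0.0
```

apply_moves:
  linear:
    - [-0.042,-0.036,0]
    - [-0.042,-0.036,0]
    - [-0.042,-0.036,0]
    - [-0.042,-0.036,0]
    - [0,0,0]
  turn:
    - [0,0,0]
    - [0,0,0]
    - [0,0,0]
    - [0,0,0]
    - [0,0,0]

```text
clock: 1.35
tool_pos: [0.4424, 0.1529, 0.2182]
tool_rot: [-3.141, -0.0, 2.845]
force: [-0.3, -0.0, -1.4]
gripper_width: 0.0927
gripper_force: 0.0
```

```bash
python3 - <<'E'
from h import *
s=state();print(s['clock'],s['tool_pos'],s['tool_rot'],s['qpos'])
c=cam('wrist');im=read_camera('wrist');np.savez('w1.npz',im=im,K=c[0],r=c[1],t=c[2])
Rm=cv2.Rodrigues(c[1])[0];C=-Rm.T@c[2];print('cam',C,'fwd',Rm[2],'right',Rm[0],c[0][0,0])
print('shaft px',proj(c,[[.533,.014,.131],[.463,-.175,.03],s['tool_pos']]))
Rt=R.from_euler('xyz',s['tool_rot']).as_matrix();print('cam in tool',Rt.T@(C-s['tool_pos']))
E
```

```text
1.35 [0.4424304  0.15290783 0.21818116] [-3.14052866e+00 -1.88972139e-04  2.84545234e+00] [ 2.23834693e-01 -2.32965456e-01  1.83996698e+00 -8.29999914e-04
  1.53528379e+00 -1.05079166e+00]
cam [0.37752913 0.17345755 0.38429265] fwd [ 0.23269595 -0.07189742 -0.96988832] right [ 0.29131065  0.95662796 -0.00102308] 287.14553619799284
shaft px [[152.05060928 315.78521761]
 [ 29.12532523 258.41535469]
 [255.85431192 232.19457217]]
cam in tool [ 0.06810455  0.00053828 -0.16609928]
```

```bash
python3 - <<'E'
import numpy as np,cv2
im=np.load('w1.npz')['im'];cv2.imwrite('pics/w1.png',cv2.resize(im,(800,600),interpolation=cv2.INTER_CUBIC))
E
```

```text
(no output)
```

View pics/w1.png

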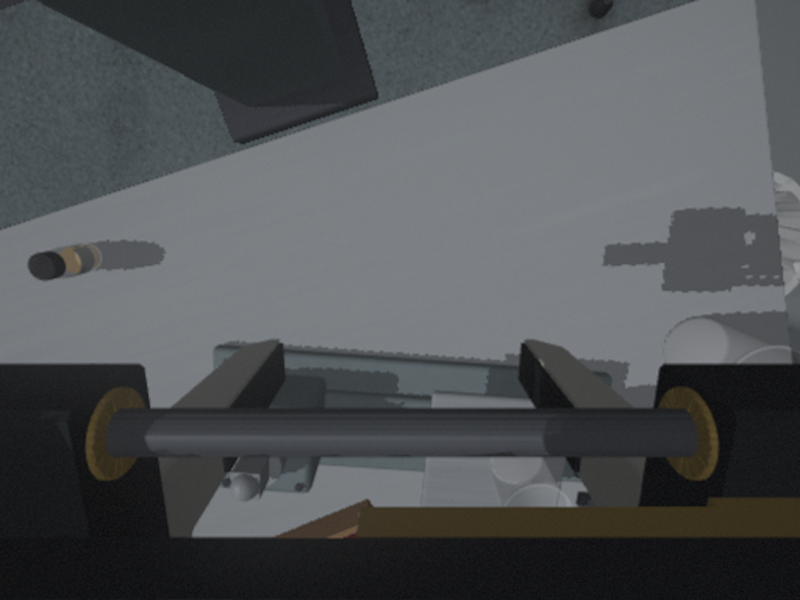

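The wrist view shows the lift mostly behind the fingers, with free sight above row 340, on the tool +x side. I'll move so the camera is right over the shaft.

apply_moves:
  linear:
    - [-0.049,-0.0265,0]
    - [-0.049,-0.0265,0]
    - [-0.049,-0.0265,0]
    - [-0.049,-0.0265,0]
    - [0,0,0]
  turn:
    - [0,0,0]
    - [0,0,0]
    - [0,0,0]
    - [0,0,0]
    - [0,0,0]

```text
clock: 2.02
tool_pos: [0.5995, -0.0027, 0.2168]
tool_rot: [-3.141, -0.002, 2.849]
force: [-1.4, 0.5, 0.0]
gripper_width: 0.0929
gripper_force: 0.0
```

```bash
python3 - <<'E'
from h import *
s=state();print(s['clock'],s['tool_pos'],s['tool_rot'])
c=cam('wrist');im=read_camera('wrist');np.savez('w2.npz',im=im,K=c[0],r=c[1],t=c[2])
q=proj(c,[[.533,.014,.131],[.533,.014,.1]]);print(q)
cv2.imwrite('pics/w2.png',cv2.resize(im[20:220,120:380],None,fx=3,fy=3,interpolation=cv2.INTER_CUBIC))
E
```

```text
2.025 [ 0.59951055 -0.00269496  0.21683694] [-3.14085735e+00 -2.36029395e-03  2.84913482e+00]
[[252.4498903  118.48523983]
 [252.94733108 118.58998981]]
```

View pics/w2.png

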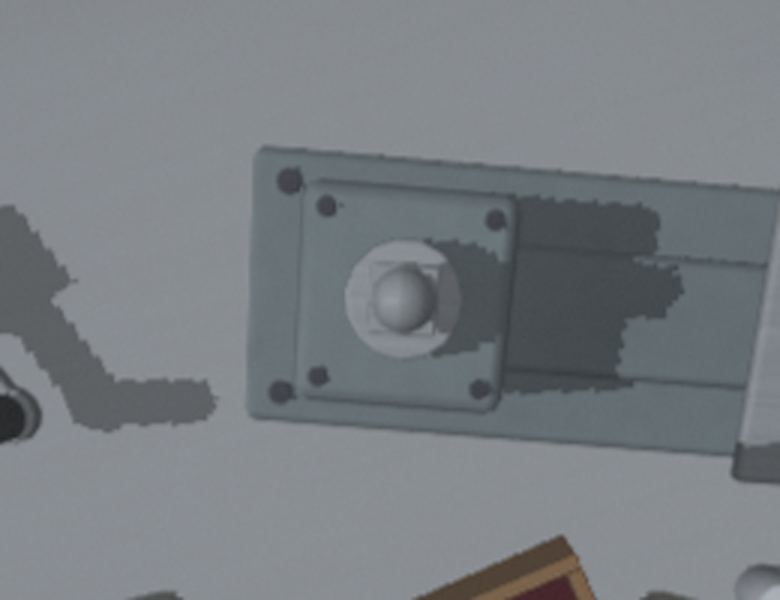

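Shaft dome at (405,299) and boss centre at (403.5,298.5) in the crop. The long base edges run (262,147) to (780,188) and (250,417) to (735,455).

```bash
python3 - <<'E'
from h import *
d=np.load('w2.npz');c=(d['K'],d['r'],d['t'])
f=lambda u,v,z:atz(c,(u/3+120,v/3+20),z)
print(f(405,299,.131),f(403.5,298.5,.1))
for a,b in [((262,147),(780,188)),((250,417),(735,455))]:
    e=f(*b,.017)-f(*a,.017);print(np.arctan2(e[1],e[0])-np.pi/2)
a=f(305,181,.082);b=f(514,196,.082);e=b-a;print(np.arctan2(e[1],e[0])-np.pi/2)
E
```

```text
[0.53455913 0.01579655 0.131     ] [0.53423529 0.015177   0.1       ]
-0.3658992681061519
-0.3705252719233121
-0.3595396478095907
```

apply_moves:
  linear:
    - [0.008,-0.055,0]
    - [0.008,-0.055,0]
    - [0.008,-0.055,0]
    - [0,0,0]
    - [0,0,0]
  turn:
    - [0,0,0]
    - [0,0,0]
    - [0,0,0]
    - [0,0,-0.147]
    - [0,0,-0.147]

```text
clock: 2.7
tool_pos: [0.5277, -0.1513, 0.219]
tool_rot: [3.141, 0.001, -3.133]
force: [-0.6, 0.1, -0.6]
gripper_width: 0.0929
gripper_force: 0.0
```

apply_moves:
  linear:
    - [0,0,0]
    - [0,0,0]
    - [0,0,0]
  turn:
    - [0,0,-0.147]
    - [0,0,-0.147]
    - [0,0,0]

```text
clock: 3.08
tool_pos: [0.5282, -0.1508, 0.2189]
tool_rot: [3.141, 0.0, -2.843]
force: [0.9, -0.8, -0.1]
gripper_width: 0.093
gripper_force: 0.0
```

```bash
python3 - <<'E'
from h import *
s=state();print(s['clock'],s['tool_pos'],s['tool_rot'],s['qpos'][5])
c=cam('wrist');im=read_camera('wrist');np.savez('w3.npz',im=im,K=c[0],r=c[1],t=c[2])
q=proj(c,[[.463,-.175,.034]])[0];print(q)
o=np.maximum(0,(q-[100,75]).astype(int));print(o)
cv2.imwrite('pics/w3.png',cv2.resize(im[o[1]:o[1]+150,o[0]:o[0]+200],None,fx=4,fy=4,interpolation=cv2.INTER_CUBIC))
E
```

```text
3.075 [ 0.5281903  -0.15076414  0.21891278] [ 3.14133770e+00  4.29229703e-04 -2.84303277e+00] -2.241092114755664
[252.50708612 117.06574161]
[152  42]
```

View pics/w3.png

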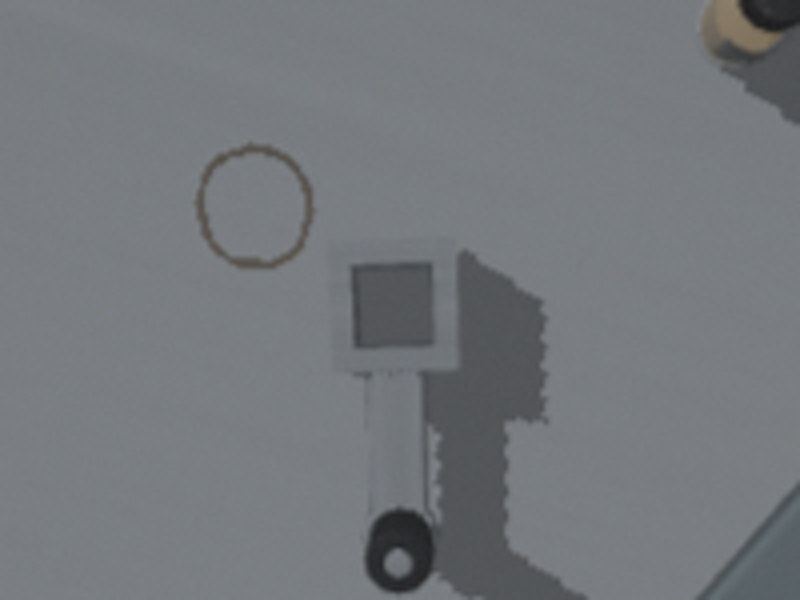

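Hub top corners at (330,240), (457,237), (460,370) and (333,373), so the centre is (395,305). Grip top at (398,558).

```bash
python3 - <<'E'
from h import *
d=np.load('w3.npz');c=(d['K'],d['r'],d['t'])
f=lambda u,v,z:atz(c,(u/4+152,v/4+42),z)
h=f(395,305,.034);g=f(398,558,.069);e=g-h
print(h,g,np.linalg.norm(e[:2]),np.arctan2(e[1],e[0]))
a=f(330,240,.034);b=f(457,237,.034);cc=f(460,370,.034);dd=f(333,373,.034)
for p,q in((b,cc),(a,dd)):
    e=q-p;print(np.linalg.norm(e),np.arctan2(e[1],e[0]))
s=state();Rt=R.from_euler('xyz',s['tool_rot']).as_matrix()
print('delta tool',Rt.T@(np.r_[h[:2],.005]-s['tool_pos']))
E
```

```text
[ 0.46491376 -0.17659379  0.034     ] [ 0.5305477  -0.15512069  0.069     ] 0.0690572806482907 0.3161884781566797
0.03820047009375702 0.33075429256264033
0.03822607233777596 0.3037395933902518
delta tool [ 0.06810885 -0.00596879  0.21385513]
```

apply_moves:
  linear:
    - [0.034,-0.003,0]
    - [0.034,-0.003,0]
    - [0,0,0.055]
    - [0,0,0.055]
    - [0,0,0.05]
  turn:
    - [0,0,-0.016]
    - [0,0,0]
    - [0,0,0]
    - [0,0,0]
    - [0,0,0]

```text
clock: 3.75
tool_pos: [0.465, -0.1781, 0.0572]
tool_rot: [-3.141, 0.001, -2.831]
force: [1.2, 0.6, -0.2]
gripper_width: 0.0933
gripper_force: 0.0
```

apply_moves:
  linear:
    - [0,0,0.03]
    - [0,0,0.022]
    - [0,0,0]
  turn:
    - [0,0,0]
    - [0,0,0]
    - [0,0,0]

```text
clock: 4.12
tool_pos: [0.4636, -0.1774, 0.0049]
tool_rot: [3.139, -0.003, -2.83]
force: [-0.1, 0.1, 0.1]
gripper_width: 0.0933
gripper_force: 0.0
```

apply_moves:
  linear:
    - [0,0,0]
    - [0,0,0]
    - [0,0,0]
    - [0,0,0]
    - [0,0,0]
  turn:
    - [0,0,0]
    - [0,0,0]
    - [0,0,0]
    - [0,0,0]
    - [0,0,0]
  fingers: 20
  force: 40

```text
clock: 4.75
tool_pos: [0.4653, -0.1791, 0.0068]
tool_rot: [-3.141, 0.0, -2.829]
force: [0.3, 0.1, 0.2]
gripper_width: 0.0474
gripper_force: 0.0
```

apply_moves:
  linear:
    - [0,0,0]
    - [0,0,0]
  turn:
    - [0,0,0]
    - [0,0,0]

```text
clock: 5.0
tool_pos: [0.4652, -0.179, 0.0067]
tool_rot: [3.141, -0.0, -2.828]
force: [-1.0, 0.2, 0.6]
gripper_width: 0.0376
gripper_force: 39.9
```

apply_moves:
  linear:
    - [0,0,-0.05]
    - [0,0,-0.06]
    - [0,0,-0.06]
    - [0,0,0]
    - [0,0,0]
  turn:
    - [0,0,0]
    - [0,0,0]
    - [0,0,0]
    - [0,0,0.17]
    - [0,0,0.17]

```text
clock: 5.62
tool_pos: [0.4655, -0.1792, 0.1774]
tool_rot: [-3.141, 0.001, 3.109]
force: [-0.9, -0.7, -2.6]
gripper_width: 0.0379
gripper_force: 39.9
```

apply_moves:
  linear:
    - [0,0,0]
    - [0,0,0]
    - [0,0,0]
  turn:
    - [0,0,0.17]
    - [0,0,0.17]
    - [0,0,0]

```text
clock: 6.0
tool_pos: [0.4649, -0.1789, 0.1761]
tool_rot: [3.142, -0.001, 2.776]
force: [0.6, 0.5, -2.4]
gripper_width: 0.0376
gripper_force: 39.9
```

apply_moves:
  linear:
    - [0.001,0.05,0]
    - [0.001,0.052,0]
    - [0.001,0.052,0]
    - [0.002,0.052,0]
    - [0,0,0]
  turn:
    - [0,0,0]
    - [0,0,0]
    - [0,0,0]
    - [0,0,0]
    - [0,0,0]

```text
clock: 6.62
tool_pos: [0.5348, 0.0184, 0.1762]
tool_rot: [3.141, -0.001, 2.784]
force: [-0.3, -0.5, -2.6]
gripper_width: 0.0379
gripper_force: 39.9
```

```bash
python3 - <<'E'
from h import *
P=[]
for i in range(4):
    s=state();P.append(s['tool_pos'])
    im=read_camera('side' if i<2 else 'top'); cv2.imwrite(f'pics/pre{i}.png',im)
print(np.round(P,4),s['tool_rot'])
m=np.mean(P,0);Rt=R.from_euler('xyz',s['tool_rot']).as_matrix();print(Rt.T@(np.array([.5344,.0155,.1065])-m))
E
```

```text
[[0.5348 0.0184 0.1762]
 [0.5344 0.0166 0.1761]
 [0.5342 0.0154 0.1762]
 [0.5341 0.0146 0.1762]] [-3.14079146e+00 -6.96318319e-04  2.77733663e+00]
[-0.00034296 -0.00062526  0.06968346]
```

apply_moves:
  linear:
    - [0,0.001,0.018]
    - [0,0,0.018]
    - [0,0,0.006]
    - [0,0,0.006]
    - [0,0,0]
  turn:
    - [0,0,0]
    - [0,0,0]
    - [0,0,0]
    - [0,0,0]
    - [0,0,0]

```text
clock: 7.45
tool_pos: [0.5346, 0.0159, 0.1282]
tool_rot: [-3.141, -0.001, 2.775]
force: [0.3, -0.3, -2.6]
gripper_width: 0.0377
gripper_force: 39.9
```

apply_moves:
  linear:
    - [0,0,0.005]
    - [0,0,0.005]
    - [0,0,0]
  turn:
    - [0,0,0]
    - [0,0,0]
    - [0,0,0]

```text
clock: 7.82
tool_pos: [0.5345, 0.0161, 0.1181]
tool_rot: [-3.141, -0.001, 2.775]
force: [0.4, -0.3, -2.2]
gripper_width: 0.0383
gripper_force: 39.9
```

apply_moves:
  linear:
    - [0,0,0.004]
    - [0,0,0.004]
    - [0,0,0.0025]
    - [0,0,0]
  turn:
    - [0,0,0]
    - [0,0,0]
    - [0,0,0]
    - [0,0,0]

```text
clock: 8.32
tool_pos: [0.5346, 0.016, 0.1078]
tool_rot: [-3.141, -0.001, 2.775]
force: [-0.4, -0.6, -2.4]
gripper_width: 0.0376
gripper_force: 39.9
```

One more small step to find the seat, then open.

apply_moves:
  linear:
    - [0,0,0.0012]
    - [0,0,0.001]
    - [0,0,0]
  turn:
    - [0,0,0]
    - [0,0,0]
    - [0,0,0]

```text
clock: 8.7
tool_pos: [0.535, 0.016, 0.1066]
tool_rot: [3.142, 0.0, 2.775]
force: [-3.5, 0.6, 5.2]
gripper_width: 0.038
gripper_force: 39.9
```

apply_moves:
  linear:
    - [0,0,0]
    - [0,0,0]
    - [0,0,0]
    - [0,0,0]
    - [0,0,0]
  turn:
    - [0,0,0]
    - [0,0,0]
    - [0,0,0]
    - [0,0,0]
    - [0,0,0]
  fingers: 80

```text
clock: 9.32
tool_pos: [0.5348, 0.016, 0.1059]
tool_rot: [-3.142, -0.0, 2.775]
force: [0.7, 0.2, -0.7]
gripper_width: 0.0743
gripper_force: 0.0
```

apply_moves:
  linear:
    - [0,0,-0.03]
    - [0,0,-0.045]
    - [-0.035,0,0]
    - [-0.035,0,0]
    - [0,0,0]
  turn:
    - [0,0,0]
    - [0,0,0]
    - [0,0,0]
    - [0,0,0]
    - [0,0,0]

```text
clock: 9.95
tool_pos: [0.6012, -0.01, 0.1803]
tool_rot: [-3.141, -0.0, 2.774]
force: [-0.3, -0.3, -0.4]
gripper_width: 0.0743
gripper_force: 0.0
```

```bash
python3 - <<'E'
from fit import *
s=state();print(s['clock'],s['tool_pos'])
sd=read_camera('side');np.save('side1.npy',sd);c=cam('side')
Lp=(.5344,.0155,-.367)
P=T(Lp,[[0,.268,.152],[0,.268,.095],[0,.268,.115],[0,.24,.095],[0,.24,.115],[0,.235,.075],[55e-3,.235,.075],[-55e-3,.235,.075],[-.055,.125,.075],[0,0,.134],[.07,0,.169]])
print(np.round(proj(c,P),1).tolist())
cw=cam('wrist');w=read_camera('wrist');np.savez('w4.npz',im=w,K=cw[0],r=cw[1],t=cw[2])
print('hub,grip px',proj(cw,P[-2:]))
o=np.zeros((600,800,3),np.uint8)
o[:,:400]=cv2.resize(np.load('side0.npy')[148:198,238:271][:, :],(400,600),interpolation=cv2.INTER_CUBIC)
o[:480,400:]=cv2.resize(sd[150:210,240:290],(400,480),interpolation=cv2.INTER_CUBIC)
cv2.imwrite('pics/s1.png',o)
E
```

```text
9.95 [ 0.60120519 -0.00997345  0.18031431]
[[250.3, 154.0], [250.1, 173.1], [250.2, 166.5], [252.0, 176.2], [252.1, 169.5], [252.3, 183.4], [271.1, 182.3], [233.1, 184.5], [239.6, 199.0], [272.3, 193.9], [302.4, 177.8]]
hub,grip px [[255.55554425 115.69969399]
 [255.41857231 225.29339033]]
```

View pics/s1.png

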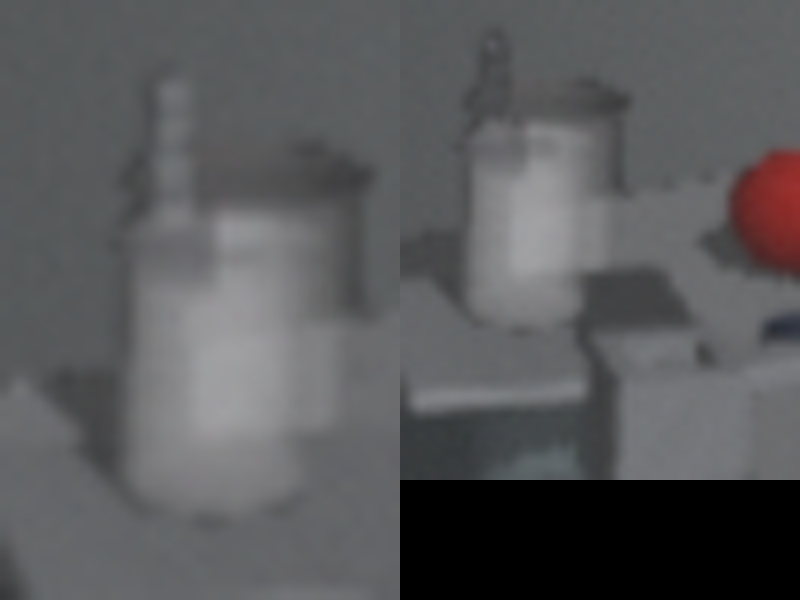

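Collar seen through the beaker at left-crop rows 222–285, so the index lies around z 0.10–0.115. I'll wind about one turn first and measure the rest close up later.

apply_moves:
  linear:
    - [0.001,0,0.02]
    - [0,0,0.02]
    - [0,0,0]
    - [0,0,0]
    - [0,0,0]
  turn:
    - [0,0,0]
    - [0,0,0]
    - [0,0,0]
    - [0,0,0]
    - [0,0,0]

```text
clock: 10.68
tool_pos: [0.5998, -0.0088, 0.1418]
tool_rot: [3.141, 0.001, 2.775]
force: [-0.6, -0.6, -0.4]
gripper_width: 0.075
gripper_force: 0.0
```

apply_moves:
  linear:
    - [0,0,0]
    - [0,0,0]
    - [0,0,0]
    - [0,0,0]
    - [0,0,0]
  turn:
    - [0,0,0]
    - [0,0,0]
    - [0,0,0]
    - [0,0,0]
    - [0,0,0]
  fingers: 5
  force: 20

```text
clock: 11.3
tool_pos: [0.5992, -0.0088, 0.1409]
tool_rot: [-3.142, -0.0, 2.775]
force: [0.9, 0.7, 0.2]
gripper_width: 0.0293
gripper_force: 0.0
```

apply_moves:
  linear:
    - [0,0,0]
    - [0,0,0]
    - [0,0,0]
  turn:
    - [0,0,0]
    - [0,0,0]
    - [0,0,0]

```text
clock: 11.68
tool_pos: [0.5992, -0.0088, 0.1409]
tool_rot: [-3.142, -0.0, 2.775]
force: [0.4, -0.3, -1.0]
gripper_width: 0.0193
gripper_force: 20.0
```

apply_moves:
  linear:
    - [0.0042,-0.0239,0]
    - [0.0122,-0.0211,0]
    - [0.0186,-0.0156,0]
    - [0.0228,-0.0083,0]
    - [0.0243,0,0]
  turn:
    - [0,0,0]
    - [0,0,0]
    - [0,0,0]
    - [0,0,0]
    - [0,0,0]

```text
clock: 12.3
tool_pos: [0.4968, -0.0453, 0.1411]
tool_rot: [-3.141, 0.001, 2.773]
force: [4.4, 4.8, -3.6]
gripper_width: 0.0193
gripper_force: 20.0
```

apply_moves:
  linear:
    - [0.0228,0.0083,0]
    - [0.0186,0.0156,0]
    - [0.0122,0.0211,0]
    - [0.0042,0.0239,0]
    - [-0.0042,0.0239,0]
  turn:
    - [0,0,0]
    - [0,0,0]
    - [0,0,0]
    - [0,0,0]
    - [0,0,0]

```text
clock: 12.92
tool_pos: [0.4805, 0.0616, 0.141]
tool_rot: [-3.141, 0.0, 2.774]
force: [7.5, -7.6, -5.9]
gripper_width: 0.02
gripper_force: 20.0
```

apply_moves:
  linear:
    - [-0.0122,0.0211,0]
    - [-0.0186,0.0156,0]
    - [-0.0228,0.0083,0]
    - [-0.0243,0,0]
    - [-0.0228,-0.0083,0]
  turn:
    - [0,0,0]
    - [0,0,0]
    - [0,0,0]
    - [0,0,0]
    - [0,0,0]

```text
clock: 13.55
tool_pos: [0.5879, 0.0593, 0.1406]
tool_rot: [-3.141, -0.002, 2.775]
force: [-5.8, -2.0, 0.0]
gripper_width: 0.0196
gripper_force: 20.0
```

apply_moves:
  linear:
    - [-0.0186,-0.0156,0]
    - [-0.0122,-0.0211,0]
    - [-0.0042,-0.0239,0]
    - [0,0,0]
  turn:
    - [0,0,0]
    - [0,0,0]
    - [0,0,0]
    - [0,0,0]

```text
clock: 14.05
tool_pos: [0.5985, -0.0112, 0.1407]
tool_rot: [-3.141, -0.001, 2.772]
force: [-0.7, 1.2, -0.3]
gripper_width: 0.0193
gripper_force: 20.0
```

apply_moves:
  linear:
    - [0.0042,-0.0239,0]
    - [0.0122,-0.0211,0]
    - [0.0186,-0.0156,0]
    - [0.0228,-0.0083,0]
    - [0.0243,0,0]
  turn:
    - [0,0,0]
    - [0,0,0]
    - [0,0,0]
    - [0,0,0]
    - [0,0,0]

```text
clock: 14.68
tool_pos: [0.4971, -0.0452, 0.1413]
tool_rot: [-3.14, 0.002, 2.774]
force: [3.3, 3.4, -3.7]
gripper_width: 0.0195
gripper_force: 20.0
```

apply_moves:
  linear:
    - [0.0228,0.0083,0]
    - [0.0186,0.0156,0]
    - [0.0122,0.0211,0]
    - [0.0042,0.0239,0]
    - [0,0,0]
  turn:
    - [0,0,0]
    - [0,0,0]
    - [0,0,0]
    - [0,0,0]
    - [0,0,0]

```text
clock: 15.3
tool_pos: [0.4686, 0.0421, 0.141]
tool_rot: [3.142, 0.001, 2.777]
force: [0.4, 0.4, -1.5]
gripper_width: 0.0193
gripper_force: 20.0
```

apply_moves:
  linear:
    - [0,0,0]
    - [0,0,0]
    - [0,0,0]
  turn:
    - [0,0,0]
    - [0,0,0]
    - [0,0,0]
  fingers: 45

```text
clock: 15.68
tool_pos: [0.4686, 0.0409, 0.1409]
tool_rot: [-3.142, -0.0, 2.774]
force: [0.3, 0.9, 0.5]
gripper_width: 0.0408
gripper_force: 0.0
```

apply_moves:
  linear:
    - [0,0,-0.04]
    - [0,0,-0.042]
    - [-0.01,0.055,0]
    - [-0.01,0.055,0]
    - [-0.01,0.055,0]
  turn:
    - [0,0,0]
    - [0,0,0]
    - [0,0,0]
    - [0,0,0]
    - [0,0,0]

```text
clock: 16.3
tool_pos: [0.5569, 0.1858, 0.2232]
tool_rot: [3.141, 0.001, 2.774]
force: [0.6, -1.6, -0.1]
gripper_width: 0.0419
gripper_force: 0.0
```

apply_moves:
  linear:
    - [-0.011,0.04,0]
    - [-0.011,0.033,0]
    - [0,0,0]
    - [0,0,0]
    - [0,0,0]
  turn:
    - [0,0,0]
    - [0,0,0]
    - [0,-0.157,0]
    - [0,-0.157,0]
    - [0,-0.157,0]

```text
clock: 16.92
tool_pos: [0.6032, 0.245, 0.2235]
tool_rot: [3.14, 0.476, 2.774]
force: [-0.1, -0.8, -0.8]
gripper_width: 0.0418
gripper_force: 0.0
```

apply_moves:
  linear:
    - [0,0,0]
    - [0,0,0]
    - [0,0,0]
  turn:
    - [0,-0.157,0]
    - [0,-0.157,0]
    - [0,0,0]

```text
clock: 17.3
tool_pos: [0.5997, 0.2448, 0.2191]
tool_rot: [-3.134, 0.782, 2.783]
force: [-0.5, 0.5, -0.0]
gripper_width: 0.0419
gripper_force: 0.0
```

```bash
python3 - <<'E'
from fit import *
s=state();print(s['clock'],s['tool_pos'],s['tool_rot'])
c=cam('wrist');im=read_camera('wrist');np.savez('w5.npz',im=im,K=c[0],r=c[1],t=c[2])
Lp=(.5344,.0155,-.367)
P=T(Lp,[[0,.24,.1045],[0,.235,.1045],[-.055,.235,.1045],[.055,.235,.1045],[0,.268,.152]]);print(np.round(proj(c,P),1).tolist())
cv2.imwrite('pics/w5.png',cv2.resize(im,(800,600),interpolation=cv2.INTER_CUBIC))
E
```

```text
17.3 [0.59971619 0.24477347 0.21905494] [-3.13373182  0.78163522  2.78309424]
[[259.6, 121.4], [254.0, 121.4], [253.7, 66.5], [254.3, 159.1], [294.4, 164.8]]
```

View pics/w5.png

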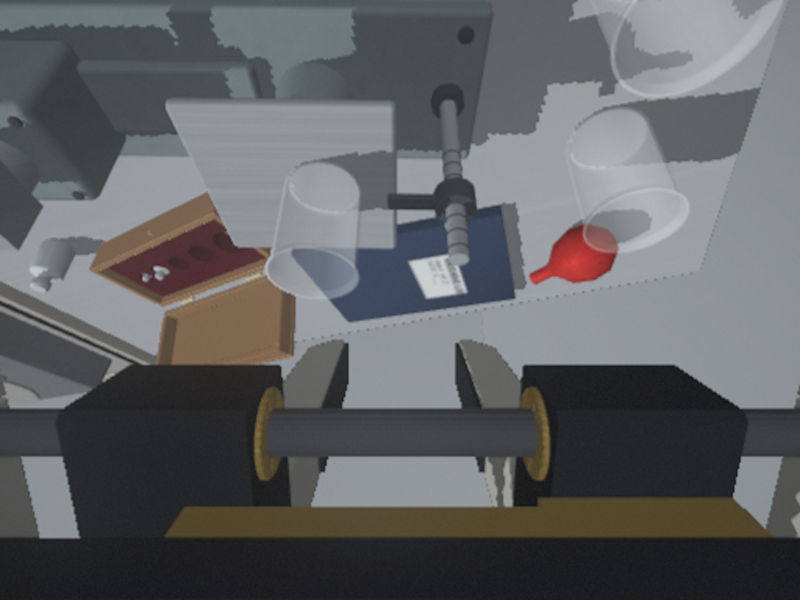

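The wrist view is inverted: stage right edge runs (394,100) to (395,248), dark index finger from (388,201) to the collar at (455,200), post top at (458,258). I'll resolve finger and edge height from pixel values.

```bash
python3 - <<'E'
from fit import *
d=np.load('w5.npz');c=(d['K'],d['r'],d['t']);g=cv2.cvtColor(d['im'],cv2.COLOR_BGR2GRAY)
print('cols',list(range(242,284,2)))
for r in range(118,142): print(r,g[r,242:284:2])
print('near edge rows col 200,240',[(x,g[58:70,x].tolist()) for x in (200,240)])
print('far edge',[(x,g[152:166,x].tolist()) for x in (180,245)])
Lp=(.5344,.0155,-.367)
for z in (.095,.1,.105,.11,.115):
  P=T(Lp,[[0,.24,z],[-.005,.24,z],[.005,.24,z],[-.055,.235,z],[.055,.235,z],[0,.235,z]]);print(z,np.round(proj(c,P),1).tolist())
P=T(Lp,[[0,.268,.152],[0,.268,.017]]);print(proj(c,P))
E
```

```text
cols [242, 244, 246, 248, 250, 252, 254, 256, 258, 260, 262, 264, 266, 268, 270, 272, 274, 276, 278, 280, 282]
118 [ 97  96  97  98  98  92 145 160 159 159 158 158 158 159 158 159 159 159
 159  87  58]
119 [ 97  98 100  97  97  93 145 158 159 159 159 159 160 158 159 159 159 159
 150  59  56]
120 [ 98  97  98  98  98  94 145 159 158 159 160 159 160 158 158 158 159 159
 125  56  58]
121 [ 97  97  98  98  97  93 145 158 158 159 159 159 159 159 159 158 158 159
  98  56  57]
122 [ 99  99  98  98  97  94 145 158 158 158 159 159 159 158 157 158 159 159
  78  57  58]
123 [ 99  99  99  93  89  85 124 134 134 138 138 142 142 143 146 144 149 151
  62  55  58]
124 [ 98  98  98  81  69  69  83  88  89  93  93  96  97  95 101 101 104 105
  61  56  57]
125 [97 98 97 73 63 63 64 62 63 62 63 63 62 63 62 60 62 61 62 57 57]
126 [ 99 100  98  72  65  66  64  65  64  63  67  64  63  63  63  63  64  62
  62  57  56]
127 [98 99 99 70 62 63 60 60 61 60 61 61 63 59 60 60 62 60 60 57 59]
128 [96 98 97 70 58 59 59 58 57 57 58 57 57 57 58 57 57 55 59 56 58]
129 [98 99 97 70 59 57 59 58 57 55 58 58 57 56 58 57 5
[... 1220 characters left out ...]
 146, 147, 146, 144, 138, 140, 154, 154, 146, 143, 143, 144]), (245, [149, 150, 151, 151, 150, 150, 137, 99, 73, 73, 74, 73, 73, 75])]
0.095 [[259.6, 113.8], [259.7, 109.6], [259.6, 117.8], [253.8, 58.5], [254.4, 152.1], [254.1, 113.7]]
0.1 [[259.6, 117.7], [259.7, 113.6], [259.6, 121.8], [253.7, 62.7], [254.3, 155.8], [254.1, 117.7]]
0.105 [[259.6, 121.8], [259.7, 117.7], [259.6, 125.8], [253.7, 67.0], [254.3, 159.5], [254.0, 121.8]]
0.11 [[259.6, 126.0], [259.7, 121.9], [259.6, 129.9], [253.6, 71.4], [254.2, 163.4], [254.0, 125.9]]
0.115 [[259.6, 130.2], [259.7, 126.2], [259.6, 134.2], [253.5, 75.9], [254.2, 167.3], [253.9, 130.2]]
[[294.40553444 164.80624765]
 [286.4029188   60.51638822]]
```

```bash
python3 - <<'E'
from fit import *
c=cam('top');g=cv2.cvtColor(np.load('top0.npy'),cv2.COLOR_BGR2GRAY)
print('cols',list(range(186,214)))
for r in range(144,158): print(r,g[r,186:214])
Lp=(.5344,.0155,-.367)
for y in (.225,.23,.235,.24,.245): print(y,proj(c,T(Lp,[[0,y,.115],[0,y,.075],[-.005,y,.115],[.005,y,.115]])).round(1).tolist())
print(proj(c,T(Lp,[[0,.268,.152],[0,.268,.115],[0,.268,.017],[.055,.235,.075],[-.055,.235,.075]])).round(1).tolist())
E
```

```text
cols [186, 187, 188, 189, 190, 191, 192, 193, 194, 195, 196, 197, 198, 199, 200, 201, 202, 203, 204, 205, 206, 207, 208, 209, 210, 211, 212, 213]
144 [147 133 140 148 137  64  36  50  72  57  60  60  59  62  60  62  62  63
  63  62  58  55  88 140 144 136 138 138]
145 [146 118 152 154 123  67  53  46  52  60  62  59  63  60  61  60  62  64
  62  60  60  54  99 155 139 138 140 140]
146 [ 80  47  78  91  79  62  64  54  44  52  63  62  65  57  64  61  65  62
  60  63  52  75 137 145 135 135 138 137]
147 [ 73  24  21  40  60  69  74  42  47  44  51  57  63  65  60  62  63  64
  60  60  55  91 151 143 142 136 135 134]
148 [ 79  50  41  45  45  59  67  50  47  50  46  48  53  41  53  64  64  63
  62  55  68 128 147 137 140 139 143 149]
149 [ 91  83  50  46  48  48  52  44  46  48  49  46  49  45  47  53  57  65
  60  54  93 158 143 145 159 159 169 167]
150 [ 92  95  76  38  38  43  41  36  26  48  46  50  48  47  48  48  32  41
  51  66  85  91  91 137 172 147 135 125]
151 [ 88  91  92  78  35  29  28  31  41  43  28  29  49  52  49  41  23  30
  44  66  81  93 130 132 116 125 141 135]
15
[... 445 characters left out ...]
124 120 116 116 128 150 154]
156 [ 93  81  59  64  65  65  64  68  58  46  44  40  60  60  65  62  55  65
  81 104 142 115 119 118 132 151 150 147]
157 [ 84  63  62  63  62  62  63  65  61  63  61  61  64  67  61  55  58  87
  80 108 141 113 117 123 144 153 149 150]
0.225 [[204.7, 152.7], [206.6, 155.1], [204.0, 154.3], [205.4, 151.0]]
0.23 [[203.1, 152.0], [205.0, 154.4], [202.3, 153.6], [203.8, 150.4]]
0.235 [[201.4, 151.3], [203.4, 153.7], [200.7, 152.9], [202.1, 149.7]]
0.24 [[199.8, 150.6], [201.8, 153.1], [199.1, 152.3], [200.5, 149.0]]
0.245 [[198.1, 150.0], [200.3, 152.4], [197.4, 151.6], [198.9, 148.3]]
[[188.3, 144.3], [190.6, 146.9], [196.2, 152.9], [210.9, 136.5], [195.9, 171.1]]
```

The finger top comes out near z 0.115 and the stage is now near 0.1045, so about half a turn more. Going back to the grip by the reverse moves.

apply_moves:
  linear:
    - [0,0,0]
    - [0,0,0]
    - [0,0,0]
    - [0,0,0]
    - [0,0,0]
  turn:
    - [0,0.157,0]
    - [0,0.157,0]
    - [0,0.157,0]
    - [0,0.157,0]
    - [0,0.157,0]

```text
clock: 17.98
tool_pos: [0.6051, 0.2455, 0.227]
tool_rot: [3.133, -0.004, 2.777]
force: [-0.4, 0.2, -0.0]
gripper_width: 0.0415
gripper_force: 0.0
```

apply_moves:
  linear:
    - [0.01,-0.048,0]
    - [0.01,-0.048,0]
    - [0.01,-0.048,0]
    - [0.01,-0.047,0]
    - [0.012,-0.047,0]
  turn:
    - [0,0,0]
    - [0,0,0]
    - [0,0,0]
    - [0,0,0]
    - [0,0,0]

```text
clock: 18.6
tool_pos: [0.4699, 0.0404, 0.2257]
tool_rot: [3.136, 0.002, 2.776]
force: [-0.0, -1.0, 0.2]
gripper_width: 0.0417
gripper_force: 0.0
```

apply_moves:
  linear:
    - [0,0,0]
    - [0,0,0]
  turn:
    - [0,0,0]
    - [0,0,0]

```text
clock: 18.85
tool_pos: [0.4704, 0.0415, 0.225]
tool_rot: [3.138, 0.002, 2.774]
force: [0.6, 0.8, -0.5]
gripper_width: 0.0422
gripper_force: 0.0
```

```bash
python3 - <<'E'
from fit import *
s=state();Rt=R.from_euler('xyz',s['tool_rot']).as_matrix()
print(s['clock'],s['tool_pos'],s['tool_rot'],Rt.T@(np.array([.4691,.0406,.141])-s['tool_pos']))
E
```

```text
18.85 [0.47039405 0.04146772 0.22498883] [3.13756318e+00 2.06280203e-03 2.77443422e+00] [ 0.00106957 -0.00161282  0.08398099]
```

apply_moves:
  linear:
    - [0.001,-0.001,0.04]
    - [0,0,0.04]
    - [0,0,0.003]
    - [0,0,0]
  turn:
    - [0,0,0]
    - [0,0,0]
    - [0,0,0]
    - [0,0,0]

```text
clock: 19.35
tool_pos: [0.4685, 0.0414, 0.1413]
tool_rot: [3.14, 0.001, 2.776]
force: [-0.0, 0.6, 2.0]
gripper_width: 0.0416
gripper_force: 0.0
```

apply_moves:
  linear:
    - [0,0,0]
    - [0,0,0]
    - [0,0,0]
    - [0,0,0]
  turn:
    - [0,0,0]
    - [0,0,0]
    - [0,0,0]
    - [0,0,0]
  fingers: 5
  force: 20

```text
clock: 19.85
tool_pos: [0.4677, 0.0409, 0.1406]
tool_rot: [3.141, 0.001, 2.775]
force: [-1.0, 1.3, 4.0]
gripper_width: 0.0197
gripper_force: 20.0
```

apply_moves:
  linear:
    - [-0.0042,0.0239,0]
    - [-0.0122,0.0211,0]
    - [-0.0186,0.0156,0]
    - [-0.0228,0.0083,0]
    - [-0.0243,0,0]
  turn:
    - [0,0,0]
    - [0,0,0]
    - [0,0,0]
    - [0,0,0]
    - [0,0,0]

```text
clock: 20.48
tool_pos: [0.5693, 0.0758, 0.1403]
tool_rot: [-3.141, -0.0, 2.776]
force: [-4.5, -3.5, 4.4]
gripper_width: 0.0194
gripper_force: 20.0
```

apply_moves:
  linear:
    - [-0.0228,-0.0083,0]
    - [-0.0186,-0.0156,0]
    - [-0.0122,-0.0211,0]
    - [-0.0042,-0.0239,0]
    - [0,0,0]
  turn:
    - [0,0,0]
    - [0,0,0]
    - [0,0,0]
    - [0,0,0]
    - [0,0,0]

```text
clock: 21.1
tool_pos: [0.5985, -0.0114, 0.1406]
tool_rot: [-3.141, 0.002, 2.772]
force: [2.4, -2.2, 3.4]
gripper_width: 0.0196
gripper_force: 20.0
```

apply_moves:
  linear:
    - [0,0,0]
    - [0,0,0]
    - [0,0,0]
    - [0,0,-0.04]
    - [0,0,-0.045]
  turn:
    - [0,0,0]
    - [0,0,0]
    - [0,0,0]
    - [0,0,0]
    - [0,0,0]
  fingers: 45

```text
clock: 21.72
tool_pos: [0.5969, -0.0087, 0.2244]
tool_rot: [-3.141, -0.003, 2.775]
force: [0.4, -0.2, 0.3]
gripper_width: 0.0418
gripper_force: 0.0
```

apply_moves:
  linear:
    - [0.017,0.047,0]
    - [0.017,0.048,0]
    - [0.017,0.048,0]
    - [0.017,0.048,0]
    - [0.018,0.048,0]
  turn:
    - [0,0,0]
    - [0,0,0]
    - [0,0,0]
    - [0,0,0]
    - [0,0,0]

```text
clock: 22.35
tool_pos: [0.6029, 0.2467, 0.2246]
tool_rot: [-3.141, -0.0, 2.775]
force: [0.2, 0.4, -0.8]
gripper_width: 0.0419
gripper_force: 0.0
```

apply_moves:
  linear:
    - [0,0,0]
    - [0,0,0]
    - [0,0,0]
    - [0,0,0]
    - [0,0,0]
  turn:
    - [0,-0.157,0]
    - [0,-0.157,0]
    - [0,-0.157,0]
    - [0,-0.157,0]
    - [0,-0.157,0]

```text
clock: 22.98
tool_pos: [0.6031, 0.2457, 0.2259]
tool_rot: [3.138, 0.79, 2.775]
force: [1.0, 0.0, -0.7]
gripper_width: 0.0415
gripper_force: 0.0
```

apply_moves:
  linear:
    - [0,0,0]
    - [0,0,0]
    - [0,0,0]
  turn:
    - [0,0,0]
    - [0,0,0]
    - [0,0,0]

```text
clock: 23.35
tool_pos: [0.6047, 0.2447, 0.2268]
tool_rot: [3.138, 0.785, 2.771]
force: [-0.2, 0.3, 0.6]
gripper_width: 0.042
gripper_force: 0.0
```

```bash
python3 - <<'E'
from fit import *
s=state();print(s['clock'],s['tool_pos'],s['tool_rot'])
c=cam('wrist');im=read_camera('wrist');np.savez('w6.npz',im=im,K=c[0],r=c[1],t=c[2])
g=cv2.cvtColor(im,cv2.COLOR_BGR2GRAY)
Lp=(.5344,.0155,-.367)
for z in (.1,.105,.11,.115,.12):
  P=T(Lp,[[-.005,.24,z-.004],[-.005,.24,z],[.005,.24,z],[-.055,.235,z],[.055,.235,z]]);print(z,np.round(proj(c,P),1).tolist())
print('post',proj(c,T(Lp,[[0,.268,.152]])))
a=im[45:195,150:320];cv2.imwrite('pics/w6.png',cv2.resize(a,None,fx=4,fy=4,interpolation=cv2.INTER_CUBIC))
for x in (240,244,248,252,256,262): print(x,g[118:145,x].tolist())
E
```

```text
23.35 [0.6047252  0.24465962 0.22682815] [3.13816612 0.78452373 2.77094201]
0.1 [[256.8, 99.8], [256.8, 102.9], [256.8, 111.5], [249.9, 50.0], [252.1, 146.9]]
0.105 [[256.8, 103.7], [256.8, 107.0], [256.8, 115.4], [249.8, 54.1], [252.1, 150.6]]
0.11 [[256.8, 107.8], [256.8, 111.1], [256.8, 119.5], [249.8, 58.4], [252.1, 154.3]]
0.115 [[256.8, 111.9], [256.8, 115.2], [256.8, 123.6], [249.7, 62.8], [252.0, 158.2]]
0.12 [[256.8, 116.1], [256.8, 119.5], [256.9, 127.8], [249.6, 67.3], [252.0, 162.1]]
post [[291.77132646 152.98871971]]
240 [97, 96, 96, 98, 97, 96, 97, 97, 96, 96, 96, 97, 96, 134, 148, 148, 149, 148, 148, 149, 150, 149, 149, 146, 147, 147, 146]
244 [97, 96, 97, 97, 97, 96, 97, 96, 96, 96, 96, 97, 97, 132, 149, 148, 148, 147, 148, 149, 150, 150, 148, 147, 147, 147, 148]
248 [88, 86, 90, 89, 87, 92, 96, 95, 95, 95, 94, 95, 95, 111, 128, 135, 135, 136, 135, 137, 138, 138, 138, 137, 138, 139, 139]
252 [57, 59, 56, 59, 57, 87, 137, 156, 156, 155, 155, 157, 157, 157, 157, 156, 158, 157, 141, 94, 59, 63, 62, 66, 65, 69, 70]
256 [57, 57, 58, 57, 57, 86, 138, 154, 156, 155, 155, 157, 156, 156, 156, 157, 157, 157, 113, 62, 61, 62, 63, 62, 68, 69, 72]
262 [56, 56, 57, 56, 59, 84, 138, 157, 155, 156, 156, 156, 156, 157, 157, 157, 145, 100, 59, 61, 62, 62, 63, 67, 70, 69, 72]
```

View pics/w6.png

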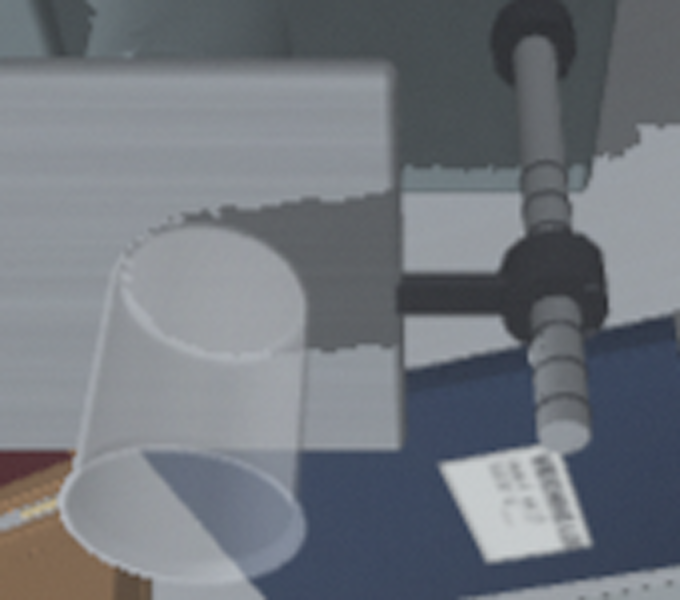

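The last view shows the finger at crop (400–500,293) meeting the stage edge at the same height. The index hasn't moved, the beaker is upright, and stage and finger both come out near z 0.1145. The gripper is in free air, so I'm handing in.

```bash
python3 - <<'E'
from h import *
s=state();print(s['clock'],s['force'],s['gripper_force'],abs(s['qvel']).max());print(ticket.hand_in())
E
```

```text
23.4 [-0.63518307 -0.06515654 -0.35947964] 0.0 0.011930681902805764
the job is handed in; nothing more can be done
None
```

I handed the job in at 23.4 s: the crank is on the shaft and the stage was wound up two turns, putting its top within about 1.5 mm of the index finger's top by my camera measurement; the judge's result was not shown.

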